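# Red marker leaned on the rest of the pen pot

## Robot

A 6-joint arm with a two-finger parallel gripper is mounted at the origin on the work surface; the furniture and walls round the work are solid. World frame = base frame: x ahead of the robot, y to its left, z up, the work surface at z = 0. Lengths are in mm, angles in rad, forces in N, time in s.
With the tool pointing down it reaches from about 275 to 750 mm from the base axis. Payload 10.2 kg.
Tool frame: the origin (TCP) lies midway between the tips of the shut fingers; the grasp point (between the pads) lies 19 mm behind it; z points along the fingers, y is the line along which they close (so a half turn about z gives the same grasp; the last joint's range is limited). The gripper opens to 85 mm and grips with 20 to 120 N. Pads are 22 mm wide; open, the fingers measure 114 mm over their backs; the gripper's body (76 mm by 85 mm) begins 54 mm behind the grasp point. The pads swing forward as they close: fully open they stand 13 mm farther back than shut.
Start: joints at [1.051, 0.313, 1.498, -0, 1.331, -0.223], TCP at [153.555, 502.048, 231.294] pointing down, gripper open.
Joint ranges: [-2.94, 2.94], [-0.97, 2.17], [0.19, 2.56], [-1.23, 4.37], [0.02, 3.11], [-2.88, 2.88]. Speed limits (rad/s): [2.39, 2.39, 3.01, 3.14, 3.14, 3.14].

## Interface

Orientations are given as a unit quaternion [x, y, z, w].
In Python, from cell import r, camera, camera_params, find_in gives the robot as it stands.
- The arm moves only by the tool drive_tool, never from a script. Its argument "increments" is one flat list of numbers, 7 for each row, row after row: the shift along the world's x, y, z in mm, then the turn, a rotation vector about the world's x, y, z in degrees, then the finger opening in mm, from 0 to 85.4. In form: [x, y, z, rx, ry, rz, grip, x, y, z, rx, ry, rz, grip, ...]. A call has 1 to 8 rows; each row shifts and turns the commanded pose from where the row before left it; what a row does not reach is not made up. A row lasts 1/12 s, in which the tool goes at most 41.7 mm and 7.16 degrees, less where a joint would pass 70% of its speed; a pose out of reach is approached as far as the arm can. A call is refused whole if a number of a shift passes 41.7 or a number of a turn 7.16, either way. A call with a gripper value outside its range is refused whole. The fingers move at their own pace and stop on an object; "newtons" is the grip in N (left out, the last holds). Time passes only in rows, so rows that do not move let the fingers close. It gives the time, the measured TCP pose, the force, the opening and the grip force at its end, in the units of the state.
- r.get_state(): the state, without advancing time (a new reading comes with each control period).
- camera(name): name is "side" or "top"; returns the picture (480x640x3 uint8, red, green, blue); there is no depth.
- camera_params(name): a dict with "intrinsics" (3x3 intrinsics, pixels), "dist" ([k1, k2, p1, p2, k3] as OpenCV has them; the pictures are not rectified), "rvec" (rotation vector, rad) and "tvec" (3), from world to camera coordinates, as OpenCV has them. Camera axes: x right, y down, z forward; pixel columns grow to the right and rows downward; lengths in mm; the calibration is good to about 2 mm. A picture is of the moment at which its call begins. camera_params takes no time and is no camera call.
- r.job_done(): hands the job in; it is judged then, once.
Trained networks look in the newest picture that a camera, given by its name, has taken for a name from the list of things; names that differ only in an ending like _2 or _b are one class to them, and where a whole thing is asked for, a point or a joint stands for the part that bears it (a point fixed in the world has none). Each returns a list of dicts, best first, with "confidence" (0 to 1); they miss things now and then, are a little off and sometimes report something else, mostly with a low value. They report only what shows in the picture. A call takes as long as a camera call. They do not tell look-alikes from the thing itself.
- find_in(camera, label): "bbox" ([centre column, centre row, width, height] in pixels, round what is visible of it).
The state is a dict: "time": time; "joint_pos": joint angles; "qvel": joint speeds; "tau": joint torques, N m; "eef_pos": TCP position; "tool_rot": TCP orientation; "contact_force": force on the tool from outside, world axes, zero at the start; "ft_torque": the same for the moment, N m; "grip_width": finger opening in mm; "grasp_force": force on a finger pad.
Only numpy, scipy, OpenCV 4.12 (cv2) and the standard library are available. Lean on these libraries where they do the work, as an engineer would, in place of code of your own. Each camera call takes 0.05 s, during which the arm holds its last target. There are 200 camera calls.

## Task

Take the red marker out of the wooden pen stand and lower it, coloured end up, into the grey pen pot so that it stands on the pot's floor and leans on the rim at the yellow rest, between its two ears. Do not drop it in from above, do not tip the pot over or push it about, and leave the blue marker where it stands.

Things in the scene. Friction and masses are not known exactly. Their poses are not given: they have to be found in the camera images.
- red_marker_centre (a point): Centre, half-way along the axis, of the red felt marker: 131 mm long, about 20 mm thick (20 mm between its flats along x, 16 mm along y; grip across either pair), 25 g. z runs along the marker to its upper, coloured end. It starts upright in a pocket 38 mm deep of a fixed wooden block (60 x 150 x 45 mm), lower end 7 mm and upper end 138 mm above the table; it lifts straight out.
- red_marker_top (a point): Centre of the upper, coloured end face of the red marker, 65.5 mm from its centre; axes as at its centre.
- pot: Grey round open pen pot, loose, 0.7 kg, 75 mm high, inner radius 38, outer 42 (49 at the rest), inner floor 6 mm up. Origin: centre of its underside, z up. Its x axis points to the yellow rest on the rim: two ears 10 mm high, 35 deg either side of x, 39 mm apart. The rest faces the robot within 70 deg. A marker with its foot near mid-floor, tilted 20 to 40 deg towards the rest, stays leaning there.
- blue_marker_centre (a point): Centre of the blue felt marker, same size, also upright with axes as the red one, in the other pocket of the same wooden block, 84 mm from the red one along their y axis (either side). Leave it standing.
Not all that is in view belongs to the job. Of the things that look like the pot, take the one that is farthest from the robot's base at the start.

How it is judged:
By the outcome, as a careful person would: the job done as asked, in the order asked, and still so for the second after the job is handed in, with the robot touching nothing.
It also fails if it takes over 35 s, if anything falls off the work surface, if the arm or the gripper's body presses on something with over 40 N, if the wrist force passes 120 N, or if a joint passes its speed limit or range.

## Working session

There is one attempt and no reset: what is moved stays moved. The work goes in short steps, Python scripts to look and compute and a tool call to move; the robot and the scene stay as the last step left them, time stands still between calls to the robot, and variables do not carry over. Pictures are saved under pics/ and viewed, at most 10 in all, crops included, and the job is handed in when it is done.

Besides the shell and the picture viewer there is one more tool, called after "Request:" in YAML: its name, and indented under it one key for each argument. drive_tool: Moves the arm, as the interface text tells. Its arguments: {"type":"object","properties":{"increments":{"type":"array"},"newtons":{"type":"number"}},"required":["increments"]}

```bash
mkdir -p pics; cat > h.py <<'E'
import numpy as np, cv2
from cell import r, camera, camera_params, find_in
def P(n):
    p=camera_params(n); return [np.array(p[k],float) for k in("intrinsics","dist","rvec","tvec")]
def proj(n,X):
    K,d,rv,t=P(n); return cv2.projectPoints(np.array(X,float).reshape(-1,1,3),rv,t,K,d)[0].reshape(-1,2)
def ray(n,uv):
    K,d,rv,t=P(n); R=cv2.Rodrigues(rv)[0]
    q=cv2.undistortPoints(np.array(uv,float).reshape(-1,1,2),K,d).reshape(-1,2)
    D=np.c_[q,np.ones(len(q))]@R; return -R.T@t.ravel(), D/np.linalg.norm(D,axis=1)[:,None]
def onz(n,uv,z):
    o,D=ray(n,uv); return o+D*((z-o[2])/D[:,2])[:,None]
def tri(uv1,uv2):
    A=0;b=0
    for n,u in(("side",uv1),("top",uv2)):
        o,D=ray(n,[u]); M=np.eye(3)-np.outer(D[0],D[0]); A=A+M;b=b+M@o
    return np.linalg.solve(A,b)
def snap(n,f):
    im=camera(n); cv2.imwrite(f"pics/{f}.png",im[:,:,::-1]); return im
E
python3 - <<'E'
from h import *
print(r.get_state())
for n in("top","side"):
    snap(n,n+"0")
    print(n, ray(n,[[320,240]]))
    for l in("red_marker_top","red_marker_centre","pot","blue_marker_centre"):
        print(l,[(np.round(d["bbox"],1).tolist(),round(d["confidence"],2)) for d in find_in(n,l)])
E
```

```text
{'time': 0.0, 'joint_pos': array([ 1.05060243e+00,  3.13452794e-01,  1.49841693e+00,  5.27055996e-06,
        1.33102815e+00, -2.23423305e-01]), 'qvel': array([-3.77175718e-04,  5.90907754e-06, -4.67591962e-04,  2.30623926e-04,
        2.28420831e-04,  3.50993576e-04]), 'tau': array([ 4.80710605e-04, -4.12266719e+01, -2.59742653e+01, -1.65780484e-04,
        4.14381473e-03,  2.01831904e-05]), 'eef_pos': array([153.41915973, 501.81554835, 230.74124199]), 'tool_rot': array([ 1.47841954e-01,  9.89010784e-01, -6.07087152e-04, -2.39477980e-04]), 'contact_force': array([ 0.22645696, -0.16167552,  0.11747567]), 'ft_torque': array([-0.02798176,  0.06190608,  0.0223897 ]), 'grasp_force': 0.0, 'grip_width': 85.1509053261474}
top (array([ 234.73244194,   -7.10543081, 1245.33661205]), array([[ 0.17647974, -0.00563791, -0.98428813]]))
red_marker_top [([367.1, 212.7, 14.4, 17.4], 0.47)]
red_marker_centre [([365.4, 212.4, 13.4, 18.9], 0.56)]
pot [([266.6, 267.2, 41.7, 47.6], 0.7), ([348.8, 289.0, 49.6, 50.7], 0.7), ([247.6, 196.4, 44.6, 47.4], 0.67), ([405.7, 321.3, 41.2, 42.6], 0.56)]
blue_marker_centre [([404.2, 202.8, 17.0, 18.8], 0.55)]
side (array([  12.00980673, -764.84733982,  607.22100103]), array([[ 0.42893427,  0.75102981, -0.50196575]]))
red_marker_top [([378.5, 259.7, 17.2, 55.8], 0.58)]
red_marker_centre [([380.2, 260.5, 11.6, 56.7], 0.82)]
pot [([289.1, 358.7, 63.0, 73.8], 0.93), ([261.9, 251.6, 50.0, 56.1], 0.77), ([289.6, 300.2, 51.9, 56.4], 0.75)]
blue_marker_centre [([420.0, 277.9, 17.3, 59.5], 0.76)]
```

View pics/top0.png

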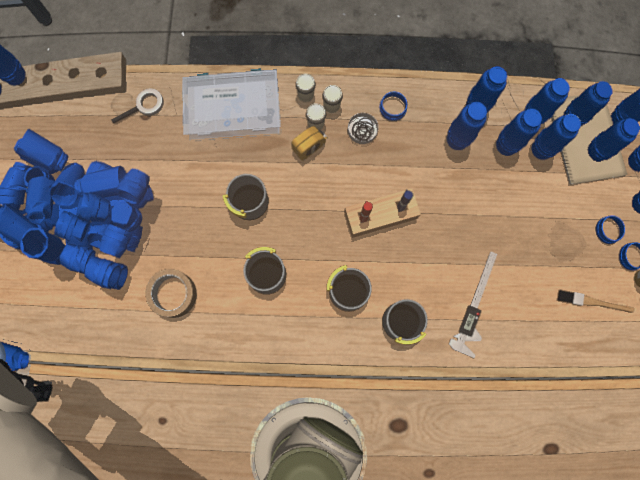

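View pics/side0.png

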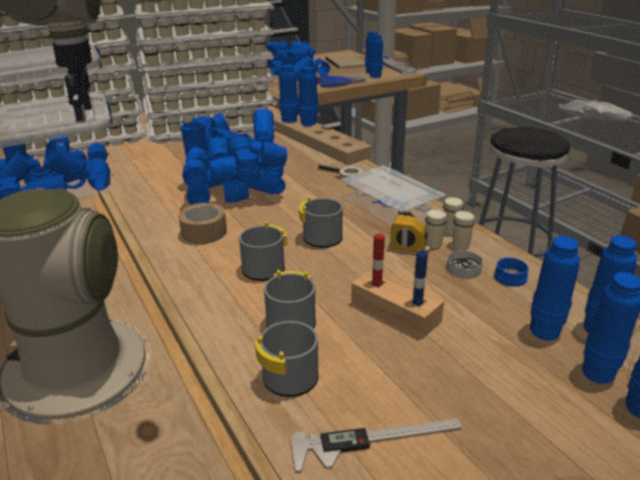

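The top view shows four pots at (247,196), (266,271), (350,289) and (405,321). The farthest from the base is the one at (247,196), with its rest on the lower left at about (233,207). The red marker is at (366,211) and the blue at (404,200); in the side view they are at (379,260) and (420,278).

```bash
python3 - <<'E'
from h import *
for uv in([246.5,194],[266,270],[350,288],[405,321]): print(onz("top",[uv],75), np.linalg.norm(onz("top",[uv],75)[0,:2]))
im=cv2.imread("pics/top0.png"); s=cv2.imread("pics/side0.png")
a=cv2.resize(im[165:225,205:285],None,fx=5,fy=5,interpolation=2)
b=cv2.resize(im[180:240,345:425],None,fx=5,fy=5,interpolation=2)
c=cv2.resize(s[190:250,290:370],None,fx=5,fy=5,interpolation=2)
d=cv2.resize(s[230:330,345:445],None,fx=3,fy=3,interpolation=2); d=cv2.copyMakeBorder(d,0,0,0,100,0)
cv2.imwrite("pics/crops.png",np.vstack([np.hstack([a,b]),np.hstack([c,d])]))
for n,i in(("top",im),("side",s)):
    h=cv2.cvtColor(i,cv2.COLOR_BGR2HSV)
    x0,x1,y0,y1=(350,430,185,240) if n=="top" else (360,440,225,320)
    for nm,m in(("red",cv2.inRange(h,(0,150,60),(6,255,255))|cv2.inRange(h,(174,150,60),(180,255,255))),("blue",cv2.inRange(h,(105,90,20),(130,255,255)))):
        ys,xs=np.nonzero(m[y0:y1,x0:x1]); print(n,nm,len(xs),xs.min()+x0,xs.max()+x0,ys.min()+y0,ys.max()+y0,xs.mean()+x0,ys.mean()+y0)
E
```

```text
[[537.16602493 141.10751909  75.        ]] 555.3905565346668
[[379.83530674  93.79824454  75.        ]] 391.24541010509637
[[348.08523714 -76.83654065  75.        ]] 356.46484580795675
[[ 284.343268   -188.77448975   75.        ]] 341.301775616647
top red 58 364 371 202 210 367.5 206.13793103448276
top blue 40 405 411 191 198 407.975 194.5
side red 340 373 383 234 285 377.88823529411764 256.6470588235294
side blue 325 414 426 251 304 419.8369230769231 274.11692307692306
```

View pics/crops.png

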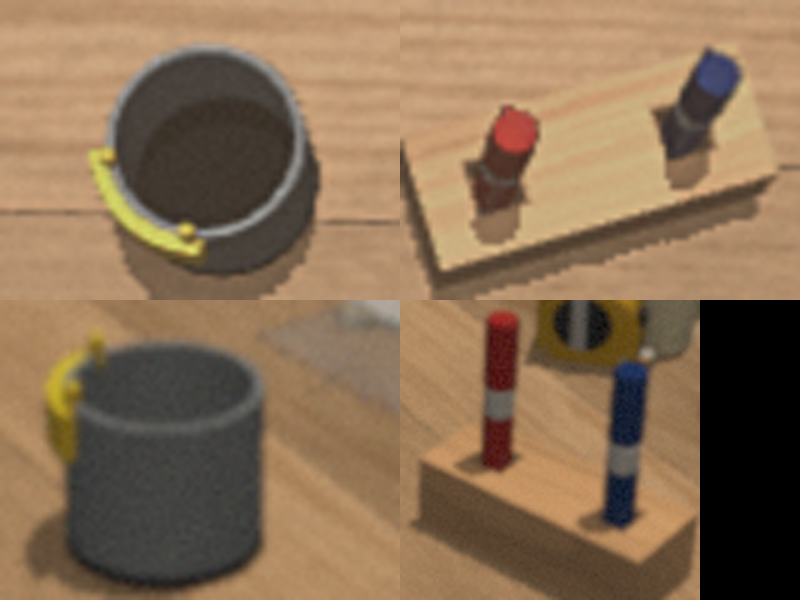

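Crops: red top face at about (367.6,205.8) in the top view and (378.7,236) in the side view. The pot rim centre is at about (245.7,192.6), with ears at (226.2,195.6) and (242,210.8).

```bash
python3 - <<'E'
from h import *
rt=onz("top",[[367.6,205.8]],138)[0]; bt=onz("top",[[408.2,194.6]],138)[0]
print("red",rt,"tri",tri([378.7,236],[367.6,205.8]),"side",onz("side",[[378.7,236]],138),"foot side",onz("side",[[377,285.5]],45))
print("blue",bt,"side",onz("side",[[421.7,253]],138), "d",bt-rt,np.linalg.norm(bt-rt),"ydir",np.degrees(np.arctan2(*(bt-rt)[:2]*[1,-1])))
c=onz("top",[[245.7,192.6]],75)[0]; e=onz("top",[[226.2,195.6],[242,210.8]],82)
print("pot",c,"ears",e,np.linalg.norm(e[0]-e[1]),np.linalg.norm(e-c,axis=1))
m=e.mean(0)-c; print("rest ang",np.degrees(np.arctan2(m[1],m[0])), np.degrees(np.arctan2(-c[1],-c[0])))
# side: ring fit check
from scipy.optimize import least_squares
obs=np.array([[67,395],[263,390],[167,432],[160,345]])
obs=np.array([[(x+.5)/5-.5+290,(y-300+.5)/5-.5+190] for x,y in obs]); print(obs)
t=np.radians(np.arange(0,360,2))
q=proj("side",np.c_[c[0]+42*np.cos(t),c[1]+42*np.sin(t),75+0*t]); print("pred side rim",q.min(0),q.max(0))
q=proj("top",np.c_[c[0]+42*np.cos(t),c[1]+42*np.sin(t),75+0*t]); print("pred top rim",q.min(0),q.max(0))
q=proj("side",np.c_[c[0]+42*np.cos(t),c[1]+42*np.sin(t),0*t]); print("pred side base",q.min(0),q.max(0))
E
```

```text
red [ 503.80242261 -104.65507584  138.        ] tri [ 502.37913703 -103.96874203  139.4971376 ] side [[ 502.65467919 -101.72953942  138.        ]] foot side [[ 498.14442098 -109.53906046   45.        ]]
blue [ 528.99998015 -184.63911703  138.        ] side [[ 529.38138335 -180.99483401  138.        ]] d [ 25.19755754 -79.98404119   0.        ] 83.85919002248018 ydir 17.48611160716041
pot [540.12044442 142.92837298  75.        ] ears [[530.91770076 182.13432774  82.        ]
 [499.61470237 147.68270989  82.        ]] 46.54880965883437 [40.87538844 41.3801747 ]
rest ang 138.51167982930036 -165.17794998105148
[[303.  208.6]
 [342.2 207.6]
 [323.  216. ]
 [321.6 198.6]]
pred side rim [303.27560806 198.57167712] [344.04995252 217.02350955]
pred top rim [225.58386842 173.1537771 ] [265.88988509 212.33629196]
pred side base [304.16826684 229.41138513] [343.72221825 249.22235549]
```

Request:
drive_tool:
  increments: [20, -34.6, 0, 0, 0, -3.5, 60, 20, -34.6, 0, 0, 0, -3.5, 60, 20, -34.6, 0, 0, 0, -3.5, 60, 20, -34.6, 0, 0, 0, -3.5, 60, 20, -34.6, 0, 0, 0, -3.5, 60, 20, -34.6, 0, 0, 0, -3.5, 60, 20, -34.6, 0, 0, 0, -3.5, 60, 20, -34.6, 0, 0, 0, -3.5, 60]

```text
time: 1.17
eef_pos: [314.0, 223.5, 231.5]
tool_rot: [0.384, 0.923, 0.0, 0.0]
contact_force: [1.6, 0.5, 0.6]
grip_width: 59.7
grasp_force: 0.0
```

Request:
drive_tool:
  increments: [20, -34.6, 0, 0, 0, -3.5, 60, 20, -34.6, 0, 0, 0, -3.5, 60, 20, -34.6, 0, 0, 0, -3.5, 60, 20, -34.6, 0, 0, 0, -3.5, 60, 20, -34.6, 0, 0, 0, -3.5, 60, 20, -34.6, 0, 0, 0, -3.5, 60, 20, -34.6, 0, 0, 0, -3.5, 60, 20, -34.6, 0, 0, 0, -3.5, 60]

```text
time: 1.83
eef_pos: [474.2, -53.6, 231.4]
tool_rot: [0.596, 0.803, 0.0, 0.0]
contact_force: [0.4, 0.7, 0.7]
grip_width: 59.8
grasp_force: 0.0
```

Request:
drive_tool:
  increments: [15, -26, 0, 0, 0, 0, 60, 15, -26, 0, 0, 0, 0, 60, 0, 0, 0, 0, 0, 0, 60]

```text
time: 2.08
eef_pos: [505.1, -107.6, 230.7]
tool_rot: [0.596, 0.803, -0.0, 0.0]
contact_force: [1.1, -0.1, 0.2]
grip_width: 59.6
grasp_force: 0.0
```

Request:
drive_tool:
  increments: [-2, 4, -15, 0, 0, 0.6, 60, 0, 0, -20, 0, 0, 0, 60, 0, 0, -20, 0, 0, 0, 60, 0, 0, -20, 0, 0, 0, 60, 0, 0, 0, 0, 0, 0, 60]

```text
time: 2.5
eef_pos: [499.8, -98.6, 153.1]
tool_rot: [0.591, 0.807, -0.001, -0.003]
contact_force: [-0.7, 0.5, -0.1]
grip_width: 59.9
grasp_force: 0.0
```

```bash
python3 - <<'E'
from h import *
a=snap("top","t1");b=snap("side","s1")
p=r.get_state()["eef_pos"]; print(p,proj("top",[p]),proj("side",[p]))
A=cv2.resize(a[150:250,310:430],None,fx=3,fy=3);B=cv2.resize(b[180:300,320:440],None,fx=3,fy=3)
cv2.imwrite("pics/c1.png",np.hstack([cv2.copyMakeBorder(A,0,60,0,0,0),B])[:,:,::-1])
E
```

```text
[501.54028198 -99.3538638  156.70578514] [[365.71742498 204.58796845]] [[377.74998956 225.6586911 ]]
```

View pics/c1.png

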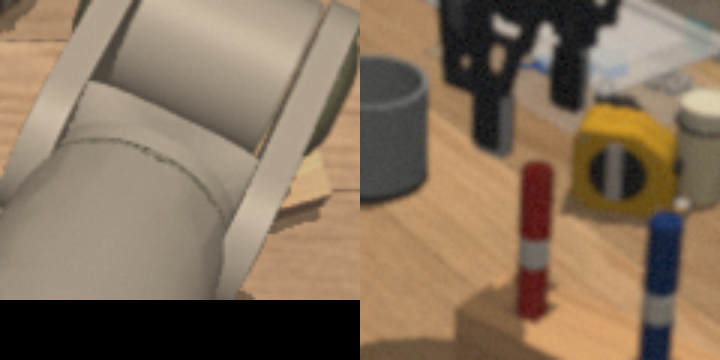

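Side crop: the finger midpoint is about 2 px left of the marker axis, which agrees with a correction of about 4 mm in −y.

Request:
drive_tool:
  increments: [1.4, -4, 0, 0, 0, 0, 60, 0, 0, -16, 0, 0, 0, 60, 0, 0, -16, 0, 0, 0, 60, 0, 0, -16, 0, 0, 0, 60, 0, 0, 0, 0, 0, 0, 60, 0, 0, 0, 0, 0, 0, 10, 0, 0, 0, 0, 0, 0, 10, 0, 0, 0, 0, 0, 0, 10]
  newtons: 30

```text
time: 3.27
eef_pos: [503.7, -103.9, 109.7]
tool_rot: [0.591, 0.807, 0.0, 0.001]
contact_force: [-0.9, 0.7, -0.7]
grip_width: 24.3
grasp_force: 0.0
```

Request:
drive_tool:
  increments: [0, 0, 0, 0, 0, 0, 10, 0, 0, 0, 0, 0, 0, 10, 0, 0, 0, 0, 0, 0, 10, 0, 0, 0, 0, 0, 0, 10]

```text
time: 3.6
eef_pos: [503.6, -103.9, 109.6]
tool_rot: [0.591, 0.807, 0.0, 0.001]
contact_force: [-0.4, 0.1, 7.2]
grip_width: 18.9
grasp_force: 31.2
```

Request:
drive_tool:
  increments: [0, 0, 8, 0, 0, 0, 10, 0, 0, 12, 0, 0, 0, 10, 0, 0, 15, 0, 0, 0, 10, 0, 0, 15, 0, 0, 0, 10, 0, 0, 20, 0, 0, 0, 10, 0, 0, 20, 0, 0, 0, 10, 0, 0, 20, 0, 0, 0, 10, 0, 0, 0, 0, 0, 0, 10]

```text
time: 4.27
eef_pos: [504.2, -104.0, 222.7]
tool_rot: [0.591, 0.807, 0.001, 0.003]
contact_force: [0.5, 0.1, 1.1]
grip_width: 18.7
grasp_force: 30.3
```

```bash
python3 - <<'E'
from h import *
s=r.get_state(); print(s["eef_pos"],s["contact_force"],s["grip_width"],s["grasp_force"])
b=snap("side","s2"); cv2.imwrite("pics/c2.png",cv2.resize(b[130:330,280:480],None,fx=2.5,fy=2.5)[:,:,::-1])
p=s["eef_pos"]; print(proj("side",[p,p-[0,0,97],p-[0,0,100]]))
E
```

```text
[ 504.22701527 -104.0474184   222.67877023] [0.45906392 0.11969333 1.11781711] 18.71044048476014 30.264163613319397
[[382.40267059 189.85987863]
 [379.98890504 242.7818044 ]
 [379.9158051  244.3353615 ]]
```

View pics/c2.png

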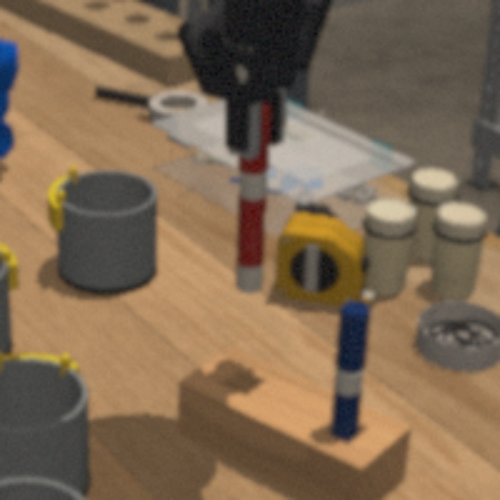

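The marker is held and lifted clear of the block, about 3° off the tool axis. The blue marker is still standing.

Request:
drive_tool:
  increments: [0.8, 34.1, 0, 0, 0, 3.86, 10, 0.8, 34.1, 0, 0, 0, 3.86, 10, 0.8, 34.1, 0, 0, 0, 3.86, 10, 0.8, 34.1, 0, 0, 0, 3.86, 10, 0.8, 34.1, 0, 0, 0, 3.86, 10, 0.8, 34.1, 0, 0, 0, 3.86, 10, 0.8, 34.1, 0, 0, 0, 3.86, 10, 0.8, 34.1, 0, 0, 0, 3.86, 10]

```text
time: 4.98
eef_pos: [508.6, 170.9, 217.5]
tool_rot: [0.353, 0.936, -0.0, -0.001]
contact_force: [-0.4, -0.5, 0.1]
grip_width: 19.0
grasp_force: 30.3
```

Request:
drive_tool:
  increments: [0, 0, 0, -2.98, -3.37, 0, 10, 0, 0, 0, -2.98, -3.37, 0, 10, 0, 0, 0, -2.98, -3.37, 0, 10, 0, 0, 0, -2.98, -3.37, 0, 10, 0, 0, 0, -2.98, -3.37, 0, 10, 0, 0, 0, -2.98, -3.37, 0, 10, 0, 0, 0, 0, 0, 0, 10, 0, 0, 0, 0, 0, 0, 10]

```text
time: 5.65
eef_pos: [508.6, 169.7, 217.5]
tool_rot: [0.344, 0.91, -0.083, 0.217]
contact_force: [-0.4, 0.2, -0.1]
grip_width: 19.4
grasp_force: 30.3
```

```bash
python3 - <<'E'
from h import *
from scipy.spatial.transform import Rotation as R
s=r.get_state(); p=s["eef_pos"]; M=R.from_quat(s["tool_rot"]).as_matrix()
print(p,s["joint_pos"],s["contact_force"]); print(M)
foot=p+M[:,2]*102.6; print("foot",foot, proj("side",[p,foot]),proj("top",[p,foot]))
a=snap("top","t3");b=snap("side","s3")
A=cv2.resize(a[140:260,200:300],None,fx=4,fy=4);B=cv2.resize(b[140:260,270:370],None,fx=4,fy=4)
cv2.imwrite("pics/c3.png",np.hstack([A,B])[:,:,::-1])
E
```

```text
[508.63813955 169.68842761 217.49897152] [ 0.2873859   0.27163347  1.66543131 -0.47321571  0.99737365 -0.34169983] [-0.37179664  0.20673721 -0.11730821]
[[-0.66931931  0.66191353  0.33746427]
 [ 0.59028917  0.74957916 -0.29948252]
 [-0.45118772 -0.00124793 -0.8924282 ]]
foot [543.26197395 138.96152142 125.9358385 ] [[302.25023247 141.11004733]
 [325.78489085 185.35692928]] [[221.38516571 189.00216792]
 [244.84668329 184.58092716]]
```

View pics/c3.png

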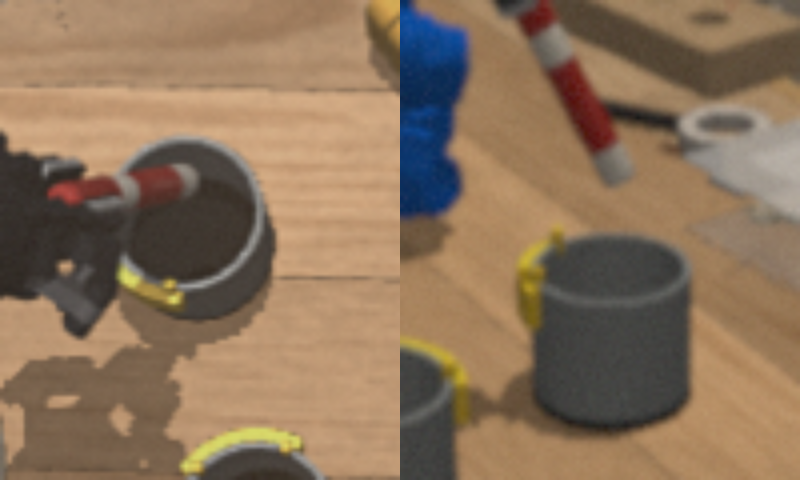

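The foot shows at about (247.8,184.8) in the top view and (324.4,183.7) in the side view, over the pot. I'll triangulate it.

```bash
python3 - <<'E'
from h import *
f=tri([324.4,183.7],[247.6,184.8]); print("foot",f)
# coloured top visible in top view at (62,192); white band centre both views
band=tri([270+152/4,140+45/4],[200+128/4,140+186/4]); print("band",band); d=band-f; L=np.linalg.norm(d); d/=L
print(L,d,"tilt",np.degrees(np.arccos(d[2])),"az",np.degrees(np.arctan2(d[1],d[0])))
E
```

```text
foot [539.02950375 133.30219278 133.29269525]
band [515.67997606 154.10064335 200.64139772]
74.25377912588156 [-0.31445575  0.28009956  0.90700707] tilt 24.90502731801751 az 138.3071410437906
```

```bash
python3 - <<'E'
from h import *
for z in(126,128,130): print(onz("top",[[247.6,184.8]],z),onz("side",[[324.6,184.5]],z))
a=cv2.imread("pics/t3.png");b=cv2.imread("pics/s3.png")
A=cv2.resize(a[165:225,215:275],None,fx=8,fy=8,interpolation=0)
B=cv2.resize(b[140:200,290:330],None,fx=8,fy=8,interpolation=0)
cv2.imwrite("pics/c4.png",np.hstack([A,B]))
E
```

```text
[[542.92773517 133.42753214 126.        ]] [[543.26146318 143.66328466 126.        ]]
[[542.37706026 133.17643169 128.        ]] [[541.05353105 139.88742857 128.        ]]
[[541.82638535 132.92533124 130.        ]] [[538.84559891 136.11157248 130.        ]]
```

View pics/c4.png

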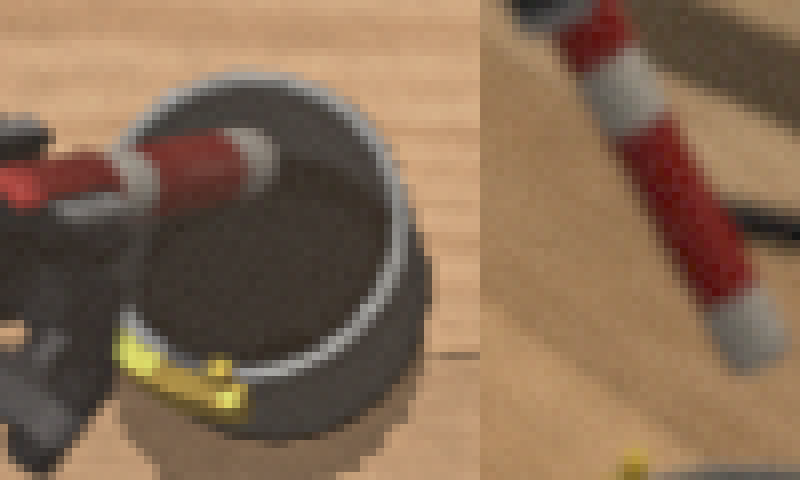

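The foot silhouette agrees with the kinematic prediction to about 1–2 mm, so I'll lower it vertically at this tilt.

Request:
drive_tool:
  increments: [1, 1, -18, 0, 0, 0, 10, 0, 0, -18, 0, 0, 0, 10, 0, 0, -16, 0, 0, 0, 10, 0, 0, -14, 0, 0, 0, 10, 0, 0, -12, 0, 0, 0, 10, 0, 0, -10, 0, 0, 0, 10, 0, 0, 0, 0, 0, 0, 10]

```text
time: 6.33
eef_pos: [509.9, 169.5, 128.4]
tool_rot: [0.345, 0.909, -0.084, 0.217]
contact_force: [-0.9, -1.2, -0.1]
grip_width: 19.2
grasp_force: 30.3
```

Request:
drive_tool:
  increments: [0, 0, -8, 0, 0, 0, 10, 0, 0, -7, 0, 0, 0, 10, 0, 0, -5, 0, 0, 0, 10, 0, 0, -3, 0, 0, 0, 10, 0, 0, 0, 0, 0, 0, 10]

```text
time: 6.75
eef_pos: [510.1, 170.2, 106.7]
tool_rot: [0.345, 0.909, -0.083, 0.218]
contact_force: [-0.1, 0.2, -0.8]
grip_width: 19.0
grasp_force: 30.3
```

```bash
python3 - <<'E'
from h import *
from scipy.spatial.transform import Rotation as R
s=r.get_state(); p=s["eef_pos"]; M=R.from_quat(s["tool_rot"]).as_matrix()
print(p,s["contact_force"],p+M[:,2]*102.6)
a=snap("top","t5");b=snap("side","s5")
A=cv2.resize(a[150:230,200:280],None,fx=5,fy=5);B=cv2.resize(b[170:250,280:360],None,fx=5,fy=5)
cv2.imwrite("pics/c5.png",np.hstack([A,B])[:,:,::-1])
E
```

```text
[510.12300227 170.18565001 106.70145432] [-0.06274003  0.16458407 -0.78332384] [544.9184151  139.31697565  15.25111704]
```

View pics/c5.png

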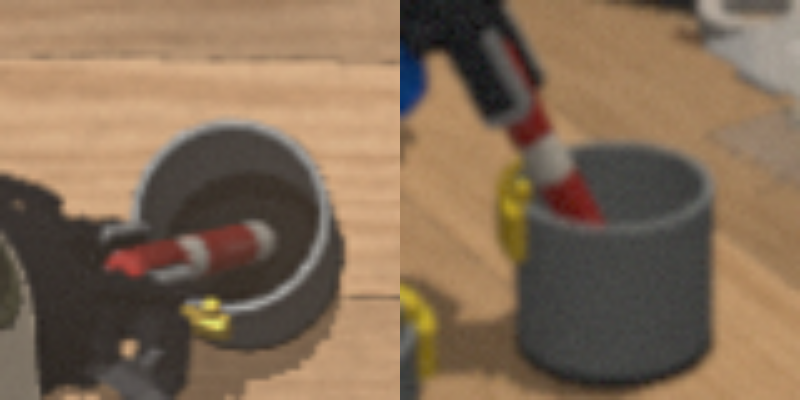

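The marker is inside, between the ears, and the pot has not moved. Now I'll feel for the floor.

Request:
drive_tool:
  increments: [0, 0, -2, 0, 0, 0, 10, 0, 0, -1, 0, 0, 0, 10, 0, 0, 0, 0, 0, 0, 10]

```text
time: 7.1
eef_pos: [510.3, 170.2, 104.2]
tool_rot: [0.345, 0.909, -0.083, 0.218]
contact_force: [0.3, -0.0, -0.4]
grip_width: 19.0
grasp_force: 30.3
```

Request:
drive_tool:
  increments: [0, 0, -1, 0, 0, 0, 10, 0, 0, 0, 0, 0, 0, 10]

```text
time: 7.27
eef_pos: [510.3, 170.3, 103.2]
tool_rot: [0.345, 0.909, -0.083, 0.218]
contact_force: [-0.6, 0.8, -0.8]
grip_width: 19.0
grasp_force: 30.3
```

Request:
drive_tool:
  increments: [0, 0, -1, 0, 0, 0, 10, 0, 0, 0, 0, 0, 0, 10]

```text
time: 7.43
eef_pos: [510.3, 170.2, 102.2]
tool_rot: [0.345, 0.909, -0.083, 0.218]
contact_force: [0.2, -0.7, -0.9]
grip_width: 19.2
grasp_force: 30.3
```

Request:
drive_tool:
  increments: [0, 0, -1, 0, 0, 0, 10, 0, 0, 0, 0, 0, 0, 10]

```text
time: 7.6
eef_pos: [510.4, 170.3, 101.3]
tool_rot: [0.345, 0.909, -0.083, 0.218]
contact_force: [-1.2, 0.6, 1.0]
grip_width: 19.1
grasp_force: 30.5
```

Request:
drive_tool:
  increments: [0, 0, -0.7, 0, 0, 0, 10, 0, 0, 0, 0, 0, 0, 10]

```text
time: 7.77
eef_pos: [510.5, 170.3, 101.1]
tool_rot: [0.345, 0.909, -0.082, 0.219]
contact_force: [-1.6, 1.0, 5.5]
grip_width: 18.8
grasp_force: 31.1
```

Request:
drive_tool:
  increments: [-0.7, 0.6, 0.4, 0, 0, 0, 10, 0, 0, 0, 0, 0, 0, 22, 0, 0, 0, 0, 0, 0, 30, 0, 0, 0, 0, 0, 0, 40, 0, 0, 0, 0, 0, 0, 45, 0, 0, 0, 0, 0, 0, 45, 0, 0, 0, 0, 0, 0, 45, 0, 0, 0, 0, 0, 0, 45]

```text
time: 8.43
eef_pos: [509.6, 170.8, 101.0]
tool_rot: [0.345, 0.909, -0.083, 0.218]
contact_force: [0.5, 0.6, -0.7]
grip_width: 45.2
grasp_force: 0.0
```

```bash
python3 - <<'E'
from h import *
a=snap("top","t6");b=snap("side","s6")
A=cv2.resize(a[150:230,200:280],None,fx=5,fy=5);B=cv2.resize(b[170:250,280:360],None,fx=5,fy=5)
cv2.imwrite("pics/c6.png",np.hstack([A,B])[:,:,::-1])
E
```

```text
(no output)
```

View pics/c6.png

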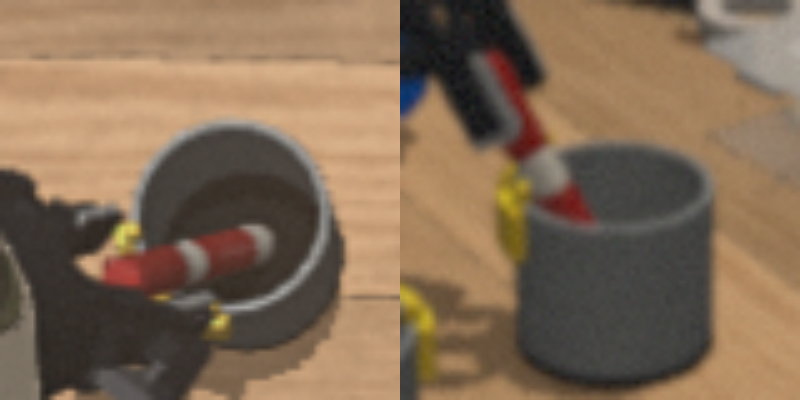

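The marker is released and leans on the rim between the ears (top crop 105–270, 235–290), and the pot has not moved. I'll withdraw along the marker's axis.

Request:
drive_tool:
  increments: [-3.4, 3, 8.9, 0, 0, 0, 45, -5.1, 4.5, 13.4, 0, 0, 0, 45, -5.1, 4.5, 13.4, 0, 0, 0, 45, -5.1, 4.5, 13.4, 0, 0, 0, 45, -5.1, 4.5, 13.4, 0, 0, 0, 45, -5.1, 4.5, 13.4, 0, 0, 0, 45, -20, 15, 20, 0, 0, 0, 45, -20, 20, 20, 0, 0, 0, 45]

```text
time: 9.2
eef_pos: [439.8, 231.1, 218.1]
tool_rot: [0.346, 0.909, -0.083, 0.218]
contact_force: [0.5, 0.7, 0.8]
grip_width: 45.1
grasp_force: 0.0
```

Request:
drive_tool:
  increments: [-20, 30, 10, 0, 0, 0, 45, -20, 30, 0, 0, 0, 0, 45, -20, 30, 0, 0, 0, 0, 45, -20, 30, 0, 0, 0, 0, 45, 0, 0, 0, 0, 0, 0, 45, 0, 0, 0, 0, 0, 0, 45]

```text
time: 9.7
eef_pos: [359.6, 352.6, 227.3]
tool_rot: [0.343, 0.91, -0.082, 0.218]
contact_force: [0.3, 0.1, 0.3]
grip_width: 45.0
grasp_force: 0.0
```

```bash
python3 - <<'E'
from h import *
a=snap("top","t7");b=snap("side","s7")
A=cv2.resize(a[150:230,200:280],None,fx=5,fy=5);B=cv2.resize(b[170:330,280:440],None,fx=2.5,fy=2.5)
cv2.imwrite("pics/c7.png",np.hstack([A,B])[:,:,::-1])
E
```

```text
(no output)
```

View pics/c7.png

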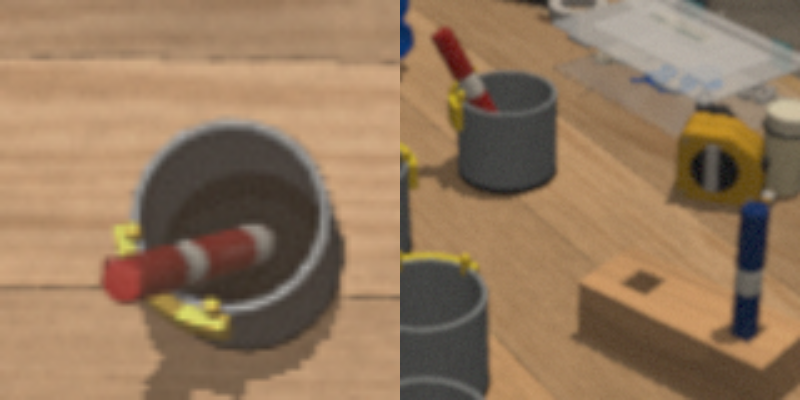

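The red marker leans between the ears, the pot is where it was, and the blue marker still stands in the block.

```bash
python3 -c "
from cell import r
print(r.job_done())"
```

```text
the job is handed in; nothing more can be done
None
```

The red marker is standing on the floor of the farthest grey pot, coloured end up, and leaning on the rim between the yellow rest's ears. The pot and the blue marker were not moved, and I've handed the job in (about 10 s on the robot's clock).

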